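# Sort stripped-down brake and hub parts into their trays

### The arm

A 6-joint arm with a two-finger parallel gripper is mounted at the origin on the work surface. World frame = base frame: x ahead of the robot, y to its left, z up, the work surface at z = 0. Lengths are in m, angles in rad, forces in N, time in s.
With the tool pointing down it reaches from about 0.3 to 0.875 m from the base axis. Payload 6.4 kg.
Tool frame: the origin (TCP) lies midway between the tips of the shut fingers; the grasp point (between the pads) lies 19 mm behind it; z points along the fingers, y is the line along which they close (so a half turn about z gives the same grasp; the last joint's range is limited). The gripper opens to 85 mm and grips with 20 to 120 N. Pads are 22 mm wide; open, the fingers measure 114 mm over their backs; the gripper's body (76 mm by 85 mm) begins 54 mm behind the grasp point. The pads swing forward as they close: fully open they stand 13 mm farther back than shut.
Start: joints at [-1.501, 0.181, 1.607, -0, 1.354, -0.206], TCP at [0.157, -0.553, 0.231] pointing down, gripper open.
Joint ranges: [-2.99, 2.99], [-0.89, 2.07], [0.3, 2.58], [-1.14, 4.28], [0, 2.63], [-3.12, 3.12]. Speed limits (rad/s): [2.57, 2.57, 3.01, 3.14, 3.14, 3.14].

### API

Orientations are given as a unit quaternion [w, x, y, z].
In Python, from bench import ctrl gives the robot as it stands. The module is installed in compiled form; this text tells all that it offers.
- The arm moves only by the tool move_arm, never from a script. Its argument "plan" is one flat list of numbers, 6 for each row, row after row: the shift along the world's x, y, z in units of 50 mm (1.0 is 50 mm), then the turn, a rotation vector about the world's x, y, z in rad. A call has 1 to 10 rows; each row is the pose to reach, as a shift and turn from the pose commanded when the call began; what a row does not reach only later rows make up. A row lasts 1/8 s, in which the tool goes at most 62.5 mm and 10.7 degrees, less where a joint would pass 70% of its speed; a pose out of reach is approached as far as the arm can. A call with a gripper value outside its range is refused whole. "grip" is the finger opening in mm, from 0 to 85.4, set as the call begins (left out, the last holds). The fingers move at their own pace and stop on an object; the grip force is fixed at half the most. Time passes only in rows, so rows that repeat a pose let the fingers close. It gives the time, the measured TCP pose, the force, the opening and the grip force at its end, in the units of the state.
- ctrl.get_obs(): the state, without advancing time (a new reading comes with each control period).
- ctrl.camera(name): name is "scene" or "top" or "wrist"; returns a dict with "pixels" (400x640x3 uint8, red, green, blue), "fx", "fy", "cx", "cy" (pixels), "dist_coeffs" ([k1, k2, p1, p2, k3] as OpenCV has them; the pictures are not rectified), "origin" and "attitude" of the camera in the world. Camera axes: x right, y down, z forward; pixel columns grow to the right and rows downward; lengths in m; the calibration is good to about 2 mm. A picture is of the moment at which its call begins. There is no depth.
- ctrl.hand_in(): hands the job in; it is judged then, once.
The state is a dict: "time_s": time; "q": joint angles; "dq": joint speeds; "joint_efforts": joint torques, N m; "eef_pos": TCP position; "eef_rot": TCP orientation; "wrist_force": force on the tool from outside, world axes, zero at the start; "torque": the same for the moment, N m; "opening": opening from 0.0 (shut) to 1.0 (fully open); "grasp_force": force on a finger pad.
Only numpy, scipy, OpenCV 4.12 (cv2) and the standard library are available. Lean on these libraries where they do the work, as an engineer would, in place of code of your own. Each camera call takes 0.05 s, during which the arm holds its last target. There are 200 camera calls.

### The job

The parts of a stripped wheel hub lie mixed along the front of the bench: put both bearings in the round dish, both bolts in the long tray and the brake piston in the square tray. Set each part down gently instead of dropping it, so that in the end the bearings and bolts all lie flat on the floor of their trays, none on top of another or on a rim, and the piston stands upright. Leave the hammer and the grease tin alone.

Things in the scene. Friction and masses are not known exactly. Their poses are not given: they have to be found in the camera images.
- big_bearing_mid (a point): Loose large ball bearing lying flat: steel ring 52 mm in diameter, 16 mm high, bore plugged with black plastic (grip it across the outside). The point is its centre, 8 mm above its underside; z is the ring's axis. About 0.13 kg.
- small_bearing_mid (a point): Loose small ball bearing lying flat: steel ring 35 mm in diameter, 12 mm high, bore plugged with black plastic (grip it across the outside). The point is its centre, 6 mm above its underside; z is the ring's axis. About 0.05 kg.
- short_bolt_mid (a point): Loose short stout steel bolt lying on its side: hex head 19 mm across flats and 12 mm thick, round shank 14 mm thick and 44 mm long. The point is on the shank's centre line, 22 mm from the head's underside (middle of the shank), about 8 mm above what it lies on. x runs along the bolt from head to tip, level at the start to within 0.06 rad: the head ends 34 mm to -x, the tip 22 mm to +x. About 0.085 kg.
- long_bolt_mid (a point): Loose long slim steel bolt lying on its side: hex head 17 mm across flats and 10 mm thick, round shank 12 mm thick and 76 mm long. The point is on the shank's centre line at the balance point, 28 mm from the head's underside, about 7.5 mm above what it lies on. x runs along the bolt from head to tip, level at the start to within 0.04 rad: the head ends 38 mm to -x, the tip 48 mm to +x. About 0.09 kg.
- piston_mid (a point): Loose brake piston: a plain bright-metal cylinder standing upright, 40 mm in diameter and 48 mm high, with a dark groove round its upper part. The point is its centre, 24 mm above its underside; z is its axis, upward. About 0.2 kg.
- dish: Round steel dish, fixed to the bench: 160 mm across the rim, 20 mm high, floor 3 mm thick, flat floor about 148 mm across. Origin at the centre of its underside, z up.
- square_tray: Square steel tray, fixed to the bench: 130 x 130 mm outside, 20 mm high, walls and floor 3 mm thick (124 x 124 mm inside). Origin at the centre of its underside, sides along its x and y, z up.
- long_tray: Long steel tray, fixed to the bench: 106 mm (x) by 220 mm (y) outside, 20 mm high, walls and floor 3 mm thick (100 x 214 mm inside). Origin at the centre of its underside, z up.
- hammer_grip (a point): Bystander: a hammer, 300 mm long, wooden handle and dark steel head, lying at the right of the work. The point is on its handle, x runs along the handle towards the head. Leave it alone.
- tin_mid (a point): Bystander: a grey round grease tin with a dark lid, 72 mm in diameter, 75 mm high, standing at the left of the work. The point is its centre. Leave it alone.

How it is judged:
At the end, for the whole second after the job is handed in: Bearings in the round dish (big one within 47 mm, small one within 59 mm of its centre), flat to 0.15 rad; bolts inside the long tray, level to 0.2 rad; piston in the square tray within 45 mm of its middle, upright to 0.15 rad; all on the tray floors (to 5 mm), released, at rest (horizontal distance between big_bearing_mid and dish below 0.0475 m and z of big_bearing_mid in the frame of dish between 0 and 0.016 m and angle between each of big_bearing_mid, small_bearing_mid, piston_mid's own z axis and vertical below 0.15 rad and linear speed of each of big_bearing, small_bearing, piston, short_bolt, long_bolt below 0.02 m/s and angular speed of each of big_bearing, small_bearing, piston, short_bolt, long_bolt below 0.3 rad/s and horizontal distance between small_bearing_mid and dish below 0.059 m and z of small_bearing_mid in the frame of dish between 0 and 0.014 m and x of piston_mid in the frame of square_tray between -0.045 and 0.045 m and y of piston_mid in the frame of square_tray between -0.045 and 0.045 m and z of piston_mid in the frame of square_tray between 0 and 0.032 m and x of short_bolt_mid in the frame of long_tray between -0.048 and 0.048 m and y of short_bolt_mid in the frame of long_tray between -0.105 and 0.105 m and z of short_bolt_mid in the frame of long_tray between 0 and 0.0162 m and angle between each of short_bolt_mid, long_bolt_mid's own x axis and vertical above 1.37 rad and x of long_bolt_mid in the frame of long_tray between -0.048 and 0.048 m and y of long_bolt_mid in the frame of long_tray between -0.105 and 0.105 m and z of long_bolt_mid in the frame of long_tray between 0 and 0.0156 m); the robot touches nothing.
It fails at once if a part is dropped or flung (falls faster than 0.8 m/s out of the fingers) ((linear speed of big_bearing above 0.8 m/s and height (world z) of big_bearing_mid below 0.06 m and contact force between big_bearing and the fingers below 0.1 N) or (linear speed of small_bearing above 0.8 m/s and height (world z) of small_bearing_mid below 0.06 m and contact force between small_bearing and the fingers below 0.1 N) or (linear speed of piston above 0.8 m/s and height (world z) of piston_mid below 0.06 m and contact force between piston and the fingers below 0.1 N) or (linear speed of short_bolt above 0.8 m/s and height (world z) of short_bolt_mid below 0.06 m and contact force between short_bolt and the fingers below 0.1 N) or (linear speed of long_bolt above 0.8 m/s and height (world z) of long_bolt_mid below 0.06 m and contact force between long_bolt and the fingers below 0.1 N)).
It fails at once if the hammer is moved by more than 20 mm (distance of hammer_grip from where it was at the start of the episode above 0.02 m).
It fails at once if the grease tin is moved by more than 20 mm (distance of tin_mid from where it was at the start of the episode above 0.02 m).
It also fails if it takes over 125 s, if anything falls off the work surface, if the arm or the gripper's body presses on something with over 40 N, if the wrist force passes 120 N, or if a joint passes its speed limit or range.

## Working session

There is one attempt and no reset: what is moved stays moved. The work goes in short steps, Python scripts to look and compute and a tool call to move; the robot and the scene stay as the last step left them, time stands still between calls to the robot, and variables do not carry over. Pictures are saved under pics/ and viewed, at most 16 in all, crops included, and the job is handed in when it is done.

Besides the shell and the picture viewer there is one more tool, called after "Request:" as name(argument=value, ...) on one line, values as JSON. move_arm: Moves the arm, as the interface text tells. Its arguments: {"type":"object","properties":{"plan":{"type":"array"},"grip":{"type":"number"}},"required":["plan"]}

```bash
mkdir -p pics
cat > h.py <<'E'
import numpy as np, cv2
from bench import ctrl
from scipy.spatial.transform import Rotation as R
def snap(name,fn=None):
    c=ctrl.camera(name)
    if fn: cv2.imwrite('pics/'+fn,cv2.cvtColor(c['pixels'],cv2.COLOR_RGB2BGR))
    return c
def Rm(c):
    a=np.array(c['attitude'],float)
    return a if a.shape==(3,3) else R.from_quat(a[[1,2,3,0]]).as_matrix()
def K(c): return np.array([[c['fx'],0,c['cx']],[0,c['fy'],c['cy']],[0,0,1.]])
def p2w(c,uv,z):
    n=cv2.undistortPoints(np.array(uv,float).reshape(-1,1,2),K(c),np.array(c['dist_coeffs'],float)).reshape(-1,2)
    d=np.c_[n,np.ones(len(n))]@Rm(c).T
    o=np.array(c['origin']); z=np.broadcast_to(z,len(d))
    return o+d*((z-o[2])/d[:,2])[:,None]
def w2p(c,P):
    m=Rm(c).T; rv=cv2.Rodrigues(m)[0]
    return cv2.projectPoints(np.array(P,float).reshape(-1,1,3),rv,-m@np.array(c['origin']),K(c),np.array(c['dist_coeffs'],float))[0].reshape(-1,2)
E
python3 - <<'E'
from h import *
np.set_printoptions(precision=4,suppress=True)
for n in ['scene','top','wrist']:
    c=snap(n,n+'0.png'); print(n,c['fx'],c['origin'],c['attitude'],c['dist_coeffs'])
print(ctrl.get_obs())
E
```

```text
scene 516.1907243804176 [1.2995 0.1119 1.2952] [-0.1821  0.6232  0.7299 -0.2139] [0.0184 0.     0.     0.     0.    ]
top 422.0611755770695 [0.2393 0.0043 1.467 ] [-0.0661  0.7091 -0.6988  0.0669] [-0.0703  0.      0.      0.      0.    ]
wrist 351.3840493744937 [ 0.2348 -0.5302  0.3723] [ 0.1292  0.7868 -0.5955 -0.0979] [-0.0793  0.      0.      0.      0.    ]
{'time_s': 0.15, 'q': array([-1.5013,  0.1814,  1.6077, -0.    ,  1.3538, -0.2063]), 'dq': array([-0.0012, -0.0022, -0.0032, -0.0023, -0.0011,  0.0022]), 'joint_efforts': array([  0.0014, -44.5258, -35.1694,  -0.0003,   0.0058,   0.    ]), 'eef_pos': array([ 0.1566, -0.5529,  0.2306]), 'eef_rot': array([-0.0006,  0.9905,  0.1374,  0.    ]), 'wrist_force': array([-0.1138,  0.2529, -0.2061]), 'torque': array([ 0.0279, -0.0086,  0.0285]), 'grasp_force': 0.0, 'opening': 0.9976693945106465}
```

View pics/top0.png

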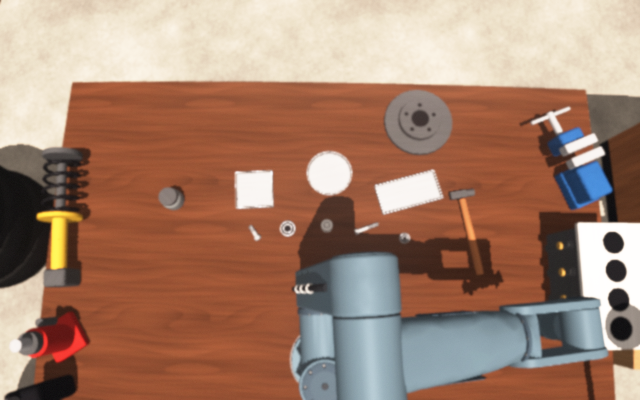

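View pics/scene0.png

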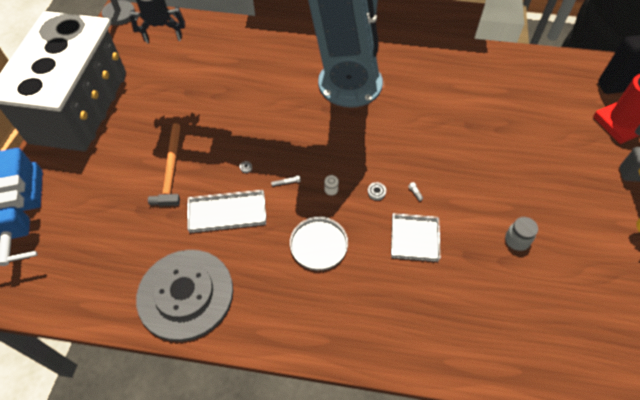

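The top view shows the short bolt (254,233), big bearing (288,229), piston (327,226), long bolt (367,228) and small bearing (404,238). The trays are at (254,189), (329,173) and (408,191), the tin is at (172,197) and the hammer around (468,235). The scene view agrees. I'll enlarge both for precise pixels.

Run:
```python
from h import *
a=cv2.imread('pics/top0.png')[145:255,225:450]; b=cv2.imread('pics/scene0.png')[150:280,180:450]
cv2.imwrite('pics/t1.png',cv2.resize(a,None,fx=3.5,fy=3.5,interpolation=cv2.INTER_CUBIC))
cv2.imwrite('pics/s1.png',cv2.resize(b,None,fx=2.9,fy=2.9,interpolation=cv2.INTER_CUBIC))
c=snap('top')
for n,uv,z in [('sb',(254,233),.008),('bb',(288,229),.016),('pi',(327,226),.048),('lb',(367,228),.0075),('smb',(404,238),.012),('sq',(254,189),.01),('dish',(329,173),.02),('lt',(408,191),.01),('tin',(172,197),.07)]:
    print(n,p2w(c,[uv],z)[0].round(4))
```

```text
sb [0.4192 0.2523 0.008 ]
bb [0.4341 0.1334 0.016 ]
pi [ 0.442  -0.0015  0.048 ]
lb [ 0.4428 -0.1413  0.0075]
smb [ 0.4089 -0.2695  0.012 ]
sq [0.576  0.2592 0.01  ]
dish [ 0.6357 -0.0061  0.02  ]
lt [ 0.5769 -0.2875  0.01  ]
tin [0.5303 0.529  0.07  ]
```

View pics/t1.png

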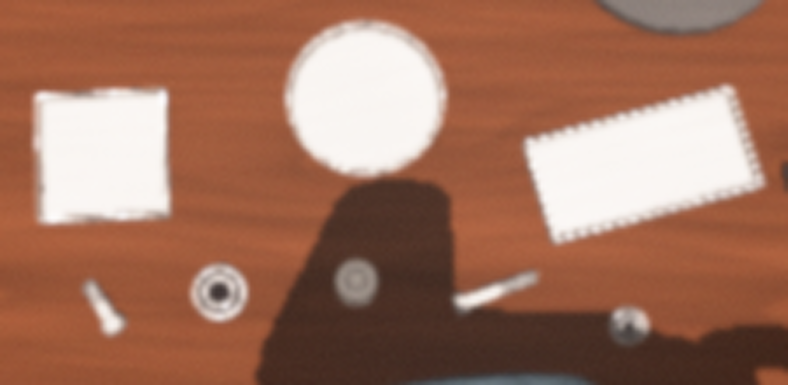

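View pics/s1.png

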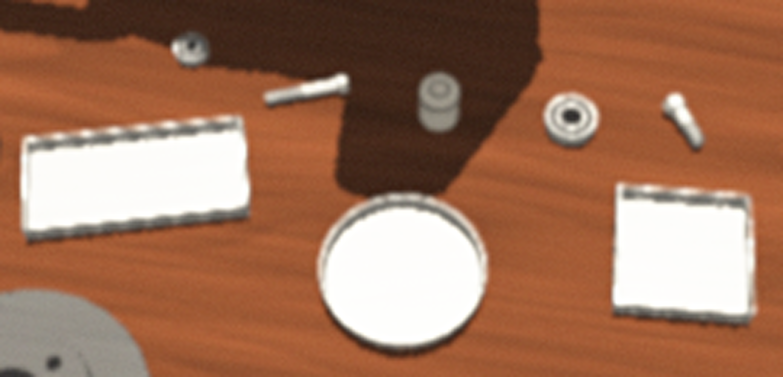

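In the top crop, the short bolt runs from head (113,326) to tip (90,283) and the long bolt from head (462,303) to tip (537,276). The big bearing is at (219,292), the piston at (356,281) and the small bearing at (629,325). The scene crop confirms which ends are the heads.

Run:
```python
from h import *
ct=snap('top'); cs=snap('scene')
T=lambda p:((np.array(p)+.5)/3.5-.5+[225,145]); S=lambda p:((np.array(p)+.5)/2.9-.5+[180,150])
L=[('sb head',(113,326),(675,104),.009),('sb tip',(90,283),(698,142),.008),('bb',(219,292),(571,116),.016),('pi',(356,281),(439,87),.048),
('lb head',(462,303),(340,86),.008),('lb tip',(537,276),(268,98),.0075),('smb',(629,325),(191,46),.012),('dish',(366,98),(403,268),.02)]
for n,a,b,z in L: print(n,p2w(ct,[T(a)],z)[0].round(4),p2w(cs,[S(b)],z)[0].round(4))
for n,q in [('sq',[(36,92),(168,90),(170,214),(40,222)]),('lt',[(524,140),(732,86),(764,186),(555,243)])]:
    w=p2w(ct,T(q),.02); print(n,w.mean(0).round(4),w.round(3).tolist())
for n,q in [('sq',[(618,184),(750,194),(753,308),(614,302)]),('lt',[(22,140),(242,118),(247,208),(28,228)])]:
    w=p2w(cs,S(q),.02); print(n,w.mean(0).round(4),w.round(3).tolist())
```

```text
sb head [0.4026 0.2412 0.009 ] [0.4037 0.2409 0.009 ]
sb tip [0.4454 0.2663 0.008 ] [0.4461 0.2671 0.008 ]
bb [0.4373 0.1363 0.016 ] [0.44   0.1361 0.016 ]
pi [0.4457 0.0008 0.048 ] [4.474e-01 2.000e-04 4.800e-02]
lb head [ 0.4309 -0.1051  0.008 ] [ 0.435  -0.1057  0.008 ]
lb tip [ 0.4592 -0.1802  0.0075] [ 0.4613 -0.1769  0.0075]
smb [ 0.4106 -0.2708  0.012 ] [ 0.4118 -0.2703  0.012 ]
dish [ 0.637  -0.0068  0.02  ] [ 0.6418 -0.0052  0.02  ]
sq [0.575  0.2569 0.02  ] [[0.639, 0.329, 0.02], [0.643, 0.194, 0.02], [0.514, 0.187, 0.02], [0.504, 0.317, 0.02]]
lt [ 0.5736 -0.2882  0.02  ] [[0.596, -0.167, 0.02], [0.656, -0.38, 0.02], [0.552, -0.409, 0.02], [0.491, -0.197, 0.02]]
sq [0.5752 0.2586 0.02  ] [[0.516, 0.19, 0.02], [0.507, 0.32, 0.02], [0.632, 0.327, 0.02], [0.646, 0.197, 0.02]]
lt [ 0.578  -0.2858  0.02  ] [[0.558, -0.408, 0.02], [0.498, -0.195, 0.02], [0.6, -0.167, 0.02], [0.656, -0.373, 0.02]]
```

Request:
move_arm(plan=[1.5,1.5,0,0,0,0,3,3,0,0,0,0,5.08,5.65,-1.6,0,0,0,5.08,5.65,-1.6,0,0,0,5.08,5.65,-1.6,0,0,0,5.08,5.65,-1.6,0,0,0,5.08,5.65,-1.6,0,0,0,5.08,5.65,-1.6,0,0,0,5.08,5.65,-1.6,0,0,0,5.08,5.65,-1.6,0,0,0], grip=60)

```text
time_s: 1.55
eef_pos: [0.4101, -0.2724, 0.1519]
eef_rot: [0.001, 0.991, 0.136, 0.0]
wrist_force: [-0.3, -0.5, -0.1]
opening: 0.704
grasp_force: 0.0
```

Run:
```python
from h import *
c=snap('wrist','w1.png'); o=ctrl.get_obs(); print(o['eef_pos'],o['opening'],o['wrist_force'],c['origin'])
print(w2p(c,[[.411,-.2705,.012],[.46,-.1785,.0075],list(o['eef_pos'])]))
```

```text
[ 0.41013362 -0.27219585  0.15181167] 0.7055053887176478 [-0.002977    0.14703445 -0.1440112 ] [ 0.48829729 -0.24963997  0.29371914]
[[323.38998141 181.09071111]
 [227.78152742  92.00451589]
 [325.78119799 267.37860841]]
```

View pics/w1.png

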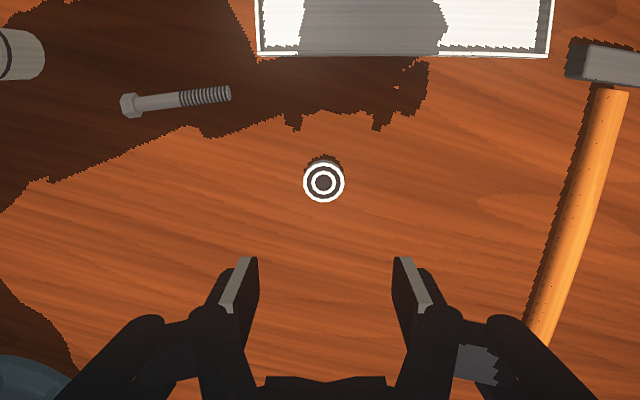

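The wrist view shows the small bearing at (323,182), matching the prediction of (323,181). The long bolt runs from head end (121,106) to tip (231,92).

Request:
move_arm(plan=[0.02,0.03,-1.2,0,0,0,0.02,0.03,-2.2,0,0,0,0.02,0.03,-2.7,0,0,0,0.02,0.03,-2.96,0,0,0,0.02,0.03,-2.96,0,0,0,0.02,0.03,-2.96,0,0,0])

```text
time_s: 2.35
eef_pos: [0.4124, -0.2704, 0.0046]
eef_rot: [0.001, 0.991, 0.137, 0.001]
wrist_force: [-0.3, -0.5, 1.1]
opening: 0.703
grasp_force: 0.0
```

Request:
move_arm(plan=[0,0,0,0,0,0,0,0,0,0,0,0,0,0,0,0,0,0,0,0,0,0,0,0,0,0,0,0,0,0,0,0,0,0,0,0], grip=20)

```text
time_s: 3.1
eef_pos: [0.4123, -0.27, 0.0048]
eef_rot: [0.001, 0.99, 0.138, 0.0]
wrist_force: [-1.4, 1.8, 9.0]
opening: 0.373
grasp_force: 58.7
```

Run:
```python
from h import *
o=ctrl.get_obs(); print(o['eef_pos'],o['opening'],o['grasp_force'],o['wrist_force'])
```

```text
[ 0.41227899 -0.26996334  0.00478939] 0.3730043370227049 58.67104411125183 [-1.4170621   1.84705993  8.99290178]
```

Request:
move_arm(plan=[0,0,0.5,0,0,0,0,0,1.3,0,0,0,0,0,2,0,0,0,1,1,2,0,0,0,2,2,2,0,0,0,3,3,2,0,0,0,4,4,2,0,0,0,5.24,5.48,2,0,0,0,5.24,5.48,2,0,0,0,5.24,5.48,2,0,0,0])

```text
time_s: 4.35
eef_pos: [0.6756, 0.0087, 0.1035]
eef_rot: [-0.0, 0.99, 0.14, 0.001]
wrist_force: [-0.5, -0.1, -0.0]
opening: 0.369
grasp_force: 59.6
```

Run:
```python
from h import *
c=snap('wrist','w2.png'); o=ctrl.get_obs(); print(o['eef_pos'],o['opening'],o['grasp_force'],o['wrist_force'])
print(w2p(c,[[.639,-.006,.003]]))
```

```text
[0.67456037 0.00725702 0.10328025] 0.372170915069408 59.59367215633392 [-0.5122558   0.43926421  0.29197019]
[[330.91535994 246.49427446]]
```

View pics/w2.png

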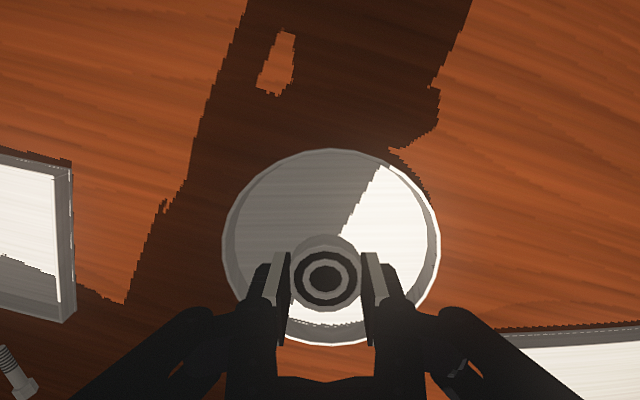

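The wrist view shows the bearing held level between the fingers at (327,277). The dish centre is near (331,247), as predicted.

Request:
move_arm(plan=[0,0,-0.8,0,0,0,0,0,-1.5,0,0,0,0,0,-1.8,0,0,0,0,0,-1.9,0,0,0,0,0,-1.9,0,0,0,0,0,-1.9,0,0,0])

```text
time_s: 5.15
eef_pos: [0.6748, 0.0044, 0.0099]
eef_rot: [0.0, 0.991, 0.137, 0.001]
wrist_force: [0.4, -0.2, -0.4]
opening: 0.372
grasp_force: 59.8
```

Run:
```python
from h import *
o=ctrl.get_obs(); print(o['eef_pos'],o['opening'],o['grasp_force'],o['wrist_force'])
```

```text
[0.67479443 0.00444388 0.00993913] 0.37236621482652393 59.796536564826965 [ 0.37835366 -0.22914441 -0.38260576]
```

Request:
move_arm(plan=[0,0,-0.03,0,0,0,0,0,-0.03,0,0,0,0,0,-0.03,0,0,0])

```text
time_s: 5.52
eef_pos: [0.6745, 0.0046, 0.0079]
eef_rot: [0.0, 0.991, 0.137, 0.001]
wrist_force: [0.5, -0.2, 5.6]
opening: 0.372
grasp_force: 60.4
```

Request:
move_arm(plan=[0,0,0,0,0,0,0,0,0,0,0,0,0,0,0,0,0,0,0,0,0,0,0,0], grip=48)

```text
time_s: 6.02
eef_pos: [0.6734, 0.0048, 0.0065]
eef_rot: [-0.0, 0.991, 0.137, -0.0]
wrist_force: [0.6, 0.7, -0.8]
opening: 0.558
grasp_force: 0.0
```

Run:
```python
from h import *
c=snap('wrist'); o=ctrl.get_obs(); print(o['eef_pos'],o['opening'],o['grasp_force'],o['wrist_force'])
```

```text
[0.67344352 0.00474053 0.00655972] 0.5601733538757594 0.0 [ 0.30982413 -0.21526422  0.59950094]
```

Request:
move_arm(plan=[0,0,0.6,0,0,0,0,0,1.6,0,0,0,0,0,2.6,0,0,0,-1.1,0.6,2.8,0,0,0,-2.2,1.2,2.8,0,0,0,-3.3,1.8,2.8,0,0,0,-4.71,2.63,2.8,0,0,0,-4.71,2.63,2.8,0,0,0,-4.71,2.63,2.8,0,0,0,-4.71,2.63,2.8,0,0,0])

```text
time_s: 7.32
eef_pos: [0.4399, 0.1357, 0.1474]
eef_rot: [0.0, 0.991, 0.137, 0.001]
wrist_force: [0.1, 0.7, 0.5]
opening: 0.562
grasp_force: 0.0
```

Request:
move_arm(plan=[0,0,0,0,0,0,0,0,0,0,0,0], grip=76)

```text
time_s: 7.58
eef_pos: [0.4388, 0.1357, 0.1467]
eef_rot: [-0.0, 0.991, 0.137, -0.0]
wrist_force: [-0.3, 0.6, -0.1]
opening: 0.889
grasp_force: 0.0
```

Run:
```python
from h import *
c=snap('wrist','w3.png'); o=ctrl.get_obs(); print(o['eef_pos'],o['opening'],o['wrist_force'])
print(w2p(c,[[.4385,.136,.016],[.427,.2553,.008],[.4465,0,.048]]))
```

```text
[0.43861549 0.13574632 0.14661252] 0.8883377917370198 [-0.88950561 -1.13760222  0.25239298]
[[324.99923403 185.97387424]
 [181.61444754 158.7054895 ]
 [498.84539053 234.59302927]]
```

View pics/w3.png

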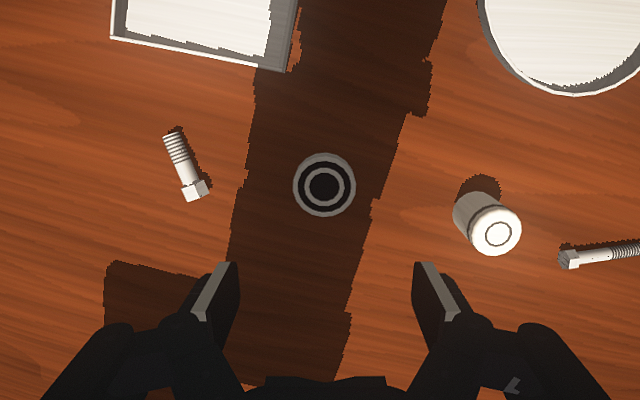

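The wrist view shows the big bearing at (324,185) and the piston top at (496,237), both as predicted. The short bolt runs from head (196,192) to tip (172,135).

Request:
move_arm(plan=[0,0,-1.2,0,0,0,0,0,-2.1,0,0,0,0,0,-2.6,0,0,0,0,0,-2.82,0,0,0,0,0,-2.82,0,0,0,0,0,-2.82,0,0,0])

```text
time_s: 8.38
eef_pos: [0.4393, 0.1363, 0.0069]
eef_rot: [0.0, 0.991, 0.137, 0.001]
wrist_force: [0.2, 0.6, 0.0]
opening: 0.893
grasp_force: 0.0
```

Request:
move_arm(plan=[0,0,0,0,0,0,0,0,0,0,0,0,0,0,0,0,0,0,0,0,0,0,0,0,0,0,0,0,0,0,0,0,0,0,0,0], grip=38)

```text
time_s: 9.12
eef_pos: [0.4391, 0.1363, 0.0074]
eef_rot: [0.0, 0.99, 0.138, 0.001]
wrist_force: [-3.2, -0.3, 11.5]
opening: 0.57
grasp_force: 59.8
```

Request:
move_arm(plan=[0,0,0.5,0,0,0,0,0,1.2,0,0,0,0,0,1.6,0,0,0,0.9,-0.8,1.6,0,0,0,1.8,-1.6,1.6,0,0,0,2.7,-2.4,1.6,0,0,0,3.46,-3,1.6,0,0,0,3.46,-3,1.6,0,0,0,3.46,-3,1.6,0,0,0,3.46,-3,1.6,0,0,0])

```text
time_s: 10.38
eef_pos: [0.6099, -0.0126, 0.0856]
eef_rot: [-0.0, 0.99, 0.138, -0.001]
wrist_force: [-0.1, 0.1, -1.1]
opening: 0.569
grasp_force: 62.6
```

Request:
move_arm(plan=[0,0,-0.7,0,0,0,0,0,-1.2,0,0,0,0,0,-1.42,0,0,0,0,0,-1.49,0,0,0,0,0,-1.49,0,0,0,0,0,-1.49,0,0,0])

```text
time_s: 11.12
eef_pos: [0.6119, -0.0139, 0.0124]
eef_rot: [0.0, 0.991, 0.138, 0.001]
wrist_force: [0.3, -0.0, -0.6]
opening: 0.572
grasp_force: 62.6
```

Run:
```python
from h import *
c=snap('wrist','w4.png'); o=ctrl.get_obs(); print(o['eef_pos'],o['opening'],o['grasp_force'],o['wrist_force'])
```

```text
[ 0.61186425 -0.01391163  0.01233924] 0.5704891140517016 62.637351751327515 [-0.97533396 -0.46227365 -0.98213342]
```

View pics/w4.png

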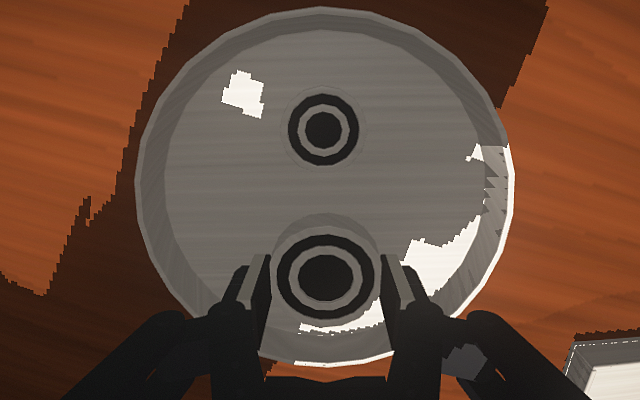

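The small bearing lies flat at (323,130). The big one is still held at (325,277), inside the rim and clear of the small one.

Request:
move_arm(plan=[0,0,-0.04,0,0,0,0,0,-0.04,0,0,0,0,0,-0.04,0,0,0])

```text
time_s: 11.55
eef_pos: [0.6119, -0.014, 0.0105]
eef_rot: [0.0, 0.991, 0.137, 0.001]
wrist_force: [-1.5, 0.7, 5.6]
opening: 0.566
grasp_force: 63.5
```

Request:
move_arm(plan=[0,0,0,0,0,0,0,0,0,0,0,0,0,0,0,0,0,0,0,0,0.1,0,0,0], grip=66)

```text
time_s: 12.05
eef_pos: [0.6106, -0.0137, 0.0139]
eef_rot: [-0.0, 0.991, 0.137, -0.001]
wrist_force: [0.6, 0.4, 0.2]
opening: 0.774
grasp_force: 0.0
```

Request:
move_arm(plan=[0,0,0.8,0,0,0,0,0,1.8,0,0,0,-0.6,0.05,2.4,0,0,0,-1.6,0.14,2.4,0,0,0,-2.6,0.23,2.4,0,0,0,-3.29,0.29,2.4,0,0,0,-3.29,0.29,2.4,0,0,0,-3.29,0.29,2.4,0,0,0,-3.29,0.29,2.4,0,0,0])

```text
time_s: 13.18
eef_pos: [0.4478, 0.0004, 0.1347]
eef_rot: [0.0, 0.991, 0.137, 0.0]
wrist_force: [0.8, 0.0, 0.1]
opening: 0.774
grasp_force: 0.0
```

Run:
```python
from h import *
c=snap('wrist','w5.png'); o=ctrl.get_obs(); print(o['eef_pos'],o['opening'],o['wrist_force'])
print(w2p(c,[[.4465,0,.048]]))
c=snap('top');im=c['pixels'][145:255,225:450,::-1]
a=cv2.imread('pics/w5.png')
a[-220:,-337:]=cv2.resize(im,(337,165))[:0].sum() if 0 else a[-220:,-337:]
```

```text
[0.44759571 0.00046887 0.13451129] 0.774030378835084 [0.15001503 0.44864963 0.75134795]
[[325.66073325 205.96853571]]
```

View pics/w5.png

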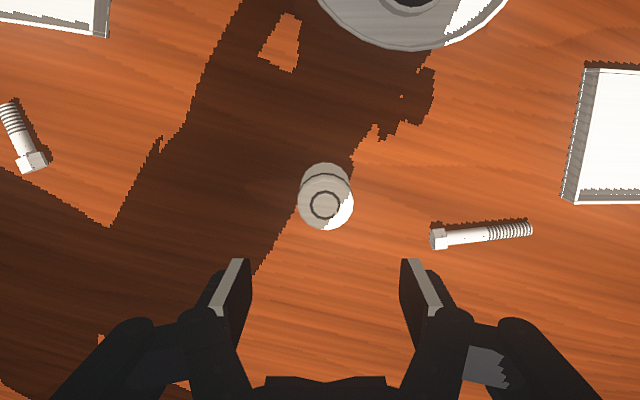

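The piston top is at (325,206), as predicted. The long bolt runs from (430,240) to (532,229).

Request:
move_arm(plan=[0,0,-1,0,0,0,0,0,-1.9,0,0,0,0,0,-2.3,0,0,0,0,0,-2.42,0,0,0,0,0,-2.42,0,0,0,0,0,-2.42,0,0,0])

```text
time_s: 14.02
eef_pos: [0.4477, 0.0005, 0.0143]
eef_rot: [0.0, 0.991, 0.138, 0.001]
wrist_force: [0.4, -0.2, 0.3]
opening: 0.775
grasp_force: 0.0
```

Request:
move_arm(plan=[0,0,0,0,0,0,0,0,0,0,0,0,0,0,0,0,0,0,0,0,0,0,0,0,0,0,0,0,0,0,0,0,0,0,0,0], grip=25)

```text
time_s: 14.78
eef_pos: [0.4474, 0.0005, 0.0144]
eef_rot: [0.0, 0.99, 0.138, 0.001]
wrist_force: [-2.7, 0.2, 7.4]
opening: 0.452
grasp_force: 59.7
```

Run:
```python
from h import *
# bolt refinement from w1 (camera pose rebuilt from relative pose to TCP)
c=snap('wrist'); o=ctrl.get_obs(); print(o['eef_pos'],o['opening'],o['grasp_force'],o['wrist_force'])
off=np.array(c['origin'])-o['eef_pos']
def at(tcp): d=dict(c); d['origin']=np.array(tcp)+off; return d
print('lb w1',p2w(at([.4101,-.2722,.1518]),[(121,106),(231,92)],.0075).round(4))
print('lb w5',p2w(at([.4476,.0005,.1345]),[(430,240),(532,229.5)],.0075).round(4))
print('sb w3',p2w(at([.4386,.1357,.1466]),[(196,195),(171,136)],.008).round(4))
print('sb w5',p2w(at([.4476,.0005,.1345]),[(33,167),(8,104)],.008).round(4))
```

```text
[0.44741675 0.00049086 0.01437888] 0.4489397112923165 59.73430991638452 [-1.75373471  0.4561565   7.50730904]
lb w1 [[ 0.4268 -0.0946  0.0075]
 [ 0.4605 -0.1806  0.0075]]
lb w5 [[ 0.4268 -0.0977  0.0075]
 [ 0.4596 -0.1808  0.0075]]
sb w3 [[0.399  0.2385 0.008 ]
 [0.4432 0.2666 0.008 ]]
sb w5 [[0.3993 0.2396 0.008 ]
 [0.4466 0.2637 0.008 ]]
```

Request:
move_arm(plan=[0,0,0.4,0,0,0,0,0,1,0,0,0,0,0,1.5,0,0,0,0.5,1,1.5,0,0,0,1,2,1.5,0,0,0,1.5,3,1.5,0,0,0,2,4,1.5,0,0,0,2.55,5.14,1.5,0,0,0,2.55,5.14,1.5,0,0,0,2.55,5.14,1.5,0,0,0])

```text
time_s: 16.08
eef_pos: [0.5733, 0.2577, 0.0877]
eef_rot: [0.0, 0.99, 0.138, -0.001]
wrist_force: [-0.0, -0.1, -1.3]
opening: 0.447
grasp_force: 60.9
```

Request:
move_arm(plan=[0,0,-0.6,0,0,0,0,0,-1.1,0,0,0,0,0,-1.35,0,0,0,0,0,-1.4,0,0,0,0,0,-1.4,0,0,0,0,0,-1.4,0,0,0])

```text
time_s: 16.82
eef_pos: [0.575, 0.2578, 0.0195]
eef_rot: [-0.0, 0.991, 0.137, 0.001]
wrist_force: [-0.4, 0.4, -1.7]
opening: 0.453
grasp_force: 60.9
```

Run:
```python
from h import *
c=snap('wrist','w6.png'); o=ctrl.get_obs(); print(o['eef_pos'],o['opening'],o['grasp_force'],o['wrist_force'])
```

```text
[0.57486592 0.25787225 0.01937495] 0.44714470738937057 60.887896651402116 [-0.91051444 -0.77979525 -2.22014226]
```

View pics/w6.png

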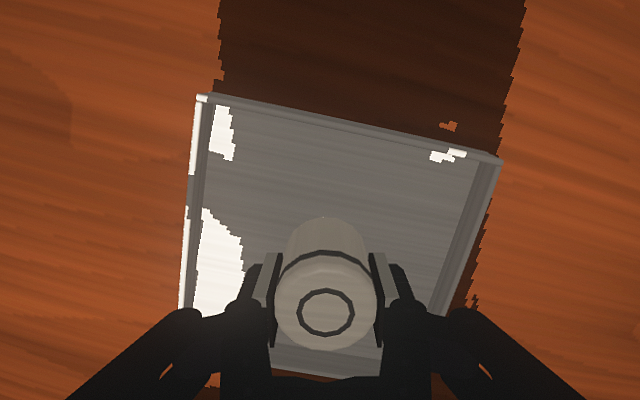

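The piston is upright over the tray's middle, top at (327,310).

Request:
move_arm(plan=[0,0,-0.04,0,0,0,0,0,-0.04,0,0,0,0,0,-0.04,0,0,0])

```text
time_s: 17.25
eef_pos: [0.5748, 0.258, 0.0174]
eef_rot: [-0.0, 0.99, 0.138, 0.001]
wrist_force: [-0.3, -0.8, 6.0]
opening: 0.449
grasp_force: 61.5
```

Request:
move_arm(plan=[0,0,0,0,0,0,0,0,0,0,0,0,0,0,0,0,0,0,0,0,0,0,0,0], grip=58)

```text
time_s: 17.75
eef_pos: [0.574, 0.2577, 0.0162]
eef_rot: [0.0, 0.991, 0.138, -0.0]
wrist_force: [0.3, 0.4, 0.3]
opening: 0.677
grasp_force: 0.0
```

Request:
move_arm(plan=[0,0,0.8,0,0,0,0,0,1.8,0,0,0,0,0,2.6,0,0,0.1,-1,-0.04,2.6,0,0,0.244,-2,-0.08,2.6,0,0,0.244,-3.04,-0.12,2.6,0,0,0.244,-3.04,-0.12,2.6,0,0,0.244,-3.04,-0.12,2.6,0,0,0.244,-3.04,-0.12,2.6,0,0,0.244])

```text
time_s: 18.88
eef_pos: [0.4235, 0.2518, 0.1467]
eef_rot: [0.0, 0.966, 0.257, 0.001]
wrist_force: [-1.0, -0.6, 0.1]
opening: 0.683
grasp_force: 0.0
```

Run:
```python
from h import *
c=snap('wrist','w7.png'); o=ctrl.get_obs(); print(o['eef_pos'],o['opening'],o['wrist_force'])
print(w2p(c,[[.427,.255,.008],[.422,.252,.008]]))
```

```text
[0.42339821 0.25176014 0.14655399] 0.6769207283316897 [-0.11200865 -0.34414824  0.38721737]
[[324.43489024 177.96159873]
 [324.59236354 184.72704606]]
```

View pics/w7.png

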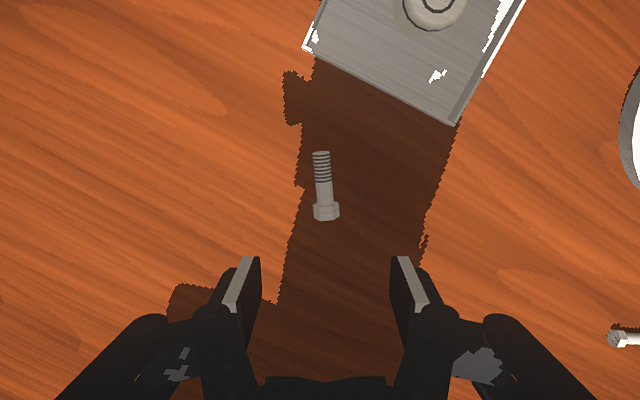

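The short bolt runs from tip (321,152) to head (326,219), with mid-shank at (323,178) as predicted. It leans about 0.08 rad counter-clockwise from the tool.

Request:
move_arm(plan=[0,0,-1,0,0,0.08,0,0,-2,0,0,0.08,0,0,-2.6,0,0,0.08,0,0,-2.85,0,0,0.08,0,0,-2.85,0,0,0.08,0,0,-2.85,0,0,0.08])

```text
time_s: 19.68
eef_pos: [0.4235, 0.2521, 0.0051]
eef_rot: [0.0, 0.955, 0.295, 0.001]
wrist_force: [0.9, -0.6, 0.6]
opening: 0.683
grasp_force: 0.0
```

Request:
move_arm(plan=[0,0,0,0,0,0,0,0,0,0,0,0,0,0,0,0,0,0,0,0,0,0,0,0,0,0,0,0,0,0,0,0,0,0,0,0], grip=0)

```text
time_s: 20.42
eef_pos: [0.4226, 0.2519, 0.0046]
eef_rot: [-0.0, 0.955, 0.295, 0.001]
wrist_force: [-2.2, 0.3, 5.7]
opening: 0.131
grasp_force: 58.6
```

Request:
move_arm(plan=[0,0,0.4,0,0,0,0,0,1.2,0,0,0,0,0,2,0,0,0.1,0.3,-1,2,0,0,0.25,0.6,-2,2,0,0,0.4,0.9,-3,2,0,0,0.55,1.2,-4,2,0,0,0.7,1.5,-5,2,0,0,0.85,1.7,-6,2,0,0,1,1.7,-6,2,0,0,1])

```text
time_s: 21.68
eef_pos: [0.5079, -0.0516, 0.1041]
eef_rot: [0.001, 0.698, 0.716, 0.0]
wrist_force: [0.3, 1.1, -0.8]
opening: 0.129
grasp_force: 58.7
```

Request:
move_arm(plan=[0.3,-1,0,0,0,0.12,0.6,-2,0,0,0,0.246,0.9,-3,0,0,0,0.246,1.2,-4,0,0,0,0.246,1.5,-5,0,0,0,0.246,1.67,-5.84,0,0,0,0.246,1.67,-5.84,0,0,0,0.246,1.67,-5.84,0,0,0,0.246,1.67,-5.84,0,0,0,0.246])

```text
time_s: 22.8
eef_pos: [0.5906, -0.3383, 0.1035]
eef_rot: [-0.001, 0.603, 0.798, 0.0]
wrist_force: [0.2, 0.6, -1.2]
opening: 0.13
grasp_force: 58.8
```

Run:
```python
from h import *
c=snap('wrist','w8.png'); o=ctrl.get_obs(); print(o['eef_pos'],o['eef_rot'],o['opening'],o['grasp_force'],o['wrist_force'])
print(w2p(c,[[.576,-.287,.003]]))
```

```text
[ 0.59063729 -0.33853992  0.10371677] [-4.03360583e-04  6.03004418e-01  7.97737737e-01  1.13373002e-04] 0.13035031170534592 58.773382902145386 [ 0.27990698  0.66019745 -0.17021316]
[[326.70333656 125.5040917 ]]
```

View pics/w8.png

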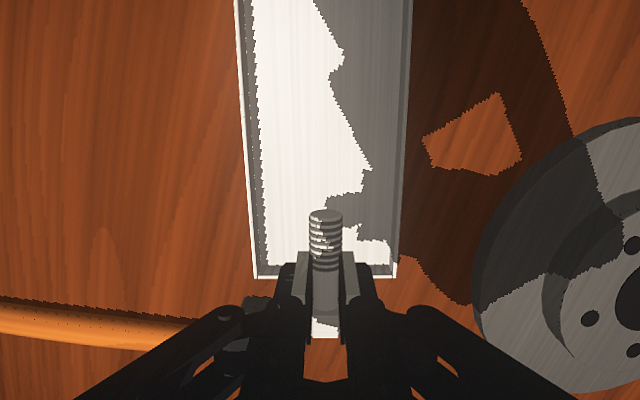

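The bolt is held level and lined up with the tray. The tray's near end wall appears at row 277, so I'll check its world position.

Run:
```python
from h import *
c=snap('wrist')
print(p2w(c,[(256,278),(397,278),(403,200),(248,200)],.02).round(4)); print(w2p(c,[list(ctrl.get_obs()['eef_pos'])]))
```

```text
[[ 0.5556 -0.4064  0.02  ]
 [ 0.656  -0.378   0.02  ]
 [ 0.6392 -0.3193  0.02  ]
 [ 0.5376 -0.348   0.02  ]]
[[327.43015979 270.87770308]]
```

Request:
move_arm(plan=[0,0,-0.8,0,0,0,0,0,-1.5,0,0,0,0,0,-1.8,0,0,0,0,0,-1.88,0,0,0,0,0,-1.9,0,0,0,0,0,-1.92,0,0,0,0,0,-1.92,0,0,0])

```text
time_s: 23.78
eef_pos: [0.5911, -0.3407, 0.0088]
eef_rot: [0.001, 0.604, 0.797, -0.0]
wrist_force: [-0.0, -0.7, -0.7]
opening: 0.131
grasp_force: 58.8
```

Request:
move_arm(plan=[0,0,-0.02,0,0,0,0,0,-0.03,0,0,0,0,0,-0.03,0,0,0])

```text
time_s: 24.15
eef_pos: [0.5911, -0.3407, 0.0076]
eef_rot: [0.001, 0.603, 0.797, -0.0]
wrist_force: [-1.1, 2.2, 6.0]
opening: 0.133
grasp_force: 59.4
```

Request:
move_arm(plan=[0,0,0,0,0,0,0,0,0,0,0,0,0,0,0,0,0,0,0,0,0,0,0,0], grip=34)

```text
time_s: 24.65
eef_pos: [0.5905, -0.3402, 0.0061]
eef_rot: [-0.0, 0.604, 0.797, -0.0]
wrist_force: [0.7, 0.5, 0.2]
opening: 0.397
grasp_force: 0.0
```

Request:
move_arm(plan=[0,0,0.8,0,0,0,0,0,1.8,0,0,0,0,0,2.8,0,0,0.1,-0.7,1,2.8,0,0,0.1,-1.4,2,2.8,0,0,0.1,-2.1,3,2.8,0,0,0.1,-2.96,4.08,2.8,0,0,0.1,-2.96,4.08,2.8,0,0,0.1,-2.96,4.08,2.8,0,0,0.1,-2.96,4.08,2.8,0,0,0.1])

```text
time_s: 25.9
eef_pos: [0.4439, -0.1376, 0.1469]
eef_rot: [0.001, 0.563, 0.826, -0.0]
wrist_force: [-0.5, 0.7, 0.1]
opening: 0.398
grasp_force: 0.0
```

Run:
```python
from h import *
c=snap('wrist','w9.png'); o=ctrl.get_obs(); print(o['eef_pos'],o['opening'],o['wrist_force'])
print(w2p(c,[[.4424,-.136,.0075],[.46,-.1807,.0075]]))
```

```text
[ 0.44369727 -0.13758912  0.1466983 ] 0.3956194061513762 [-0.21398136 -0.16371187 -1.13863015]
[[325.28749643 181.65929745]
 [325.36016436 234.37208283]]
```

View pics/w9.png

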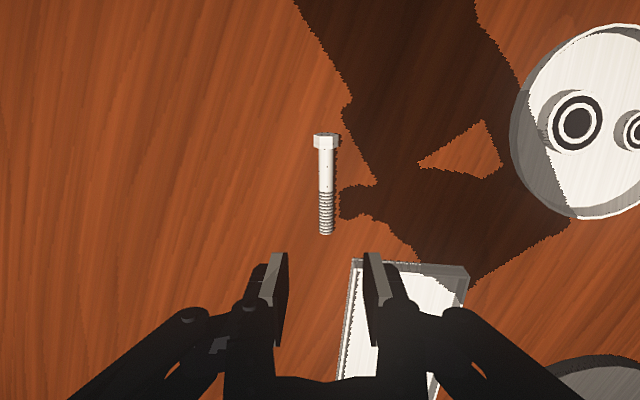

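The long bolt is vertical at column 326, from head at row 133 to tip at row 235, so it's aligned with the tool. Both bearings lie flat in the dish.

Request:
move_arm(plan=[0,0.02,-1,0,0,0,0,0.02,-2,0,0,0,0,0.02,-2.6,0,0,0,0,0.02,-2.85,0,0,0,0,0.02,-2.86,0,0,0,0,0.02,-2.86,0,0,0])

```text
time_s: 26.7
eef_pos: [0.4438, -0.1361, 0.0044]
eef_rot: [0.001, 0.563, 0.826, 0.0]
wrist_force: [0.2, -0.5, -0.1]
opening: 0.401
grasp_force: 0.0
```

Request:
move_arm(plan=[0,0,0,0,0,0,0,0,0,0,0,0,0,0,0,0,0,0,0,0,0,0,0,0,0,0,0,0,0,0], grip=0)

```text
time_s: 27.32
eef_pos: [0.4436, -0.1358, 0.0046]
eef_rot: [0.001, 0.563, 0.827, -0.0]
wrist_force: [-0.9, 0.8, 5.8]
opening: 0.107
grasp_force: 58.7
```

Request:
move_arm(plan=[0,0,0.4,0,0,0,0,0,1.2,0,0,0,0,0,1.6,0,0,-0.1,0.8,-0.7,1.6,0,0,-0.1,1.6,-1.4,1.6,0,0,-0.1,2.37,-2.06,1.6,0,0,-0.1,2.37,-2.06,1.6,0,0,-0.1,2.37,-2.06,1.6,0,0,-0.1,2.37,-2.06,1.6,0,0,-0.1])

```text
time_s: 28.45
eef_pos: [0.5601, -0.2372, 0.0833]
eef_rot: [-0.001, 0.603, 0.798, -0.0]
wrist_force: [0.2, -0.0, -2.1]
opening: 0.103
grasp_force: 58.9
```

Run:
```python
from h import *
c=snap('wrist','w10.png'); o=ctrl.get_obs(); print(o['eef_pos'],o['opening'],o['grasp_force'],o['wrist_force'])
```

```text
[ 0.56033786 -0.23731527  0.08341418] 0.1073799371538151 58.86715829372406 [ 0.55523697  0.85098785 -0.05434556]
```

View pics/w10.png

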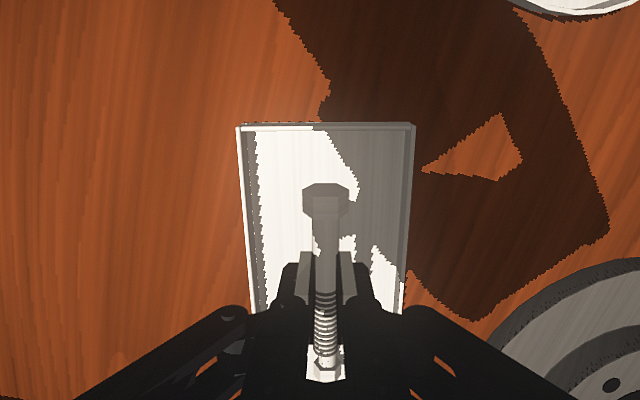

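The long bolt is held level inside the tray outline, with its head at (325,200) and the end wall at row 125.

Request:
move_arm(plan=[0,0,-0.7,0,0,0,0,0,-1.2,0,0,0,0,0,-1.42,0,0,0,0,0,-1.5,0,0,0,0,0,-1.5,0,0,0,0,0,-1.52,0,0,0,0,0,-1.52,0,0,0])

```text
time_s: 29.38
eef_pos: [0.5615, -0.2385, 0.0079]
eef_rot: [0.001, 0.604, 0.797, 0.0]
wrist_force: [0.5, -0.2, -0.1]
opening: 0.106
grasp_force: 58.9
```

Request:
move_arm(plan=[0,0,-0.02,0,0,0,0,0,-0.02,0,0,0,0,0,-0.02,0,0,0])

```text
time_s: 29.75
eef_pos: [0.5616, -0.2386, 0.0076]
eef_rot: [0.0, 0.603, 0.797, -0.0]
wrist_force: [-2.0, 0.1, 6.6]
opening: 0.106
grasp_force: 59.5
```

Request:
move_arm(plan=[0,0,0,0,0,0,0,0,0,0,0,0,0,0,0,0,0,0,0,0,0,0,0,0], grip=32)

```text
time_s: 30.25
eef_pos: [0.561, -0.2383, 0.0061]
eef_rot: [-0.0, 0.604, 0.797, -0.0]
wrist_force: [0.6, 0.2, 1.4]
opening: 0.378
grasp_force: 0.0
```

Request:
move_arm(plan=[0,0,0.6,0,0,0,0,0,1.6,0,0,0,0,0,2.6,0,0,0,-1,0,3.6,0,0,0,-2,0,4,0,0,0,-3,0,4,0,0,0,-3,0,4,0,0,0,-3,0,4,0,0,0,-3,0,4,0,0,0])

```text
time_s: 31.38
eef_pos: [0.412, -0.2385, 0.2063]
eef_rot: [0.0, 0.603, 0.798, 0.0]
wrist_force: [-0.4, -0.4, -0.1]
opening: 0.374
grasp_force: 0.0
```

Run:
```python
from h import *
a=snap('scene')['pixels'][150:280,180:450,::-1]; w=snap('wrist')['pixels'][:,:,::-1]
a=cv2.resize(a,(640,308),interpolation=cv2.INTER_CUBIC); w=cv2.resize(w,(464,290))
o=np.zeros((598,640,3),np.uint8); o[:308]=a; o[308:,:464]=w; cv2.imwrite('pics/f.png',o); print(ctrl.get_obs()['wrist_force'])
```

```text
[ 0.2622347  -0.11824379 -0.34008999]
```

View pics/f.png

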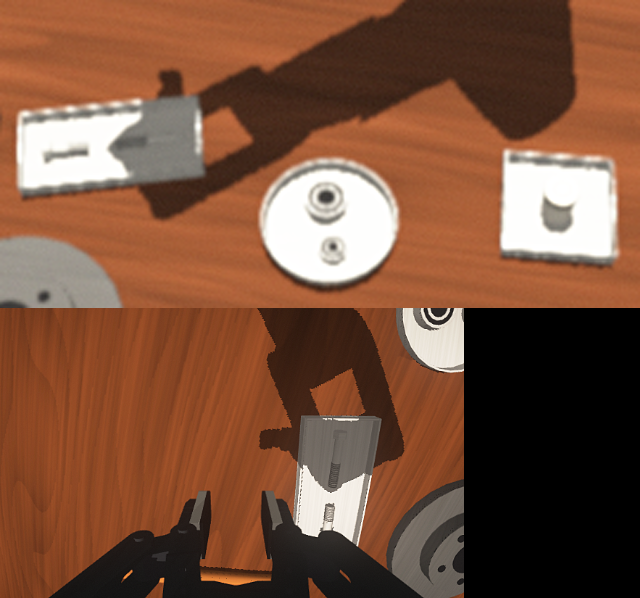

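The final picture shows both bolts in line in the long tray (65,152 and 145,140), both bearings flat in the dish and the piston upright in the square tray, so I'm handing in.

```bash
python3 -c "
from bench import ctrl
print(ctrl.hand_in())"
```

```text
the job is handed in; nothing more can be done
None
```

The job is handed in at about 31 s of the 125 s limit: in the last picture the bearings lie flat in the dish, both bolts lie in the long tray and the piston stands in the square tray; I never went near the hammer or tin, and no verdict came back.

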